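# Square up a brass blank in the corner stop and lay it on the drilling block

## Robot

A 6-joint arm with a two-finger parallel gripper is mounted at the origin on the work surface. World frame = base frame: x ahead of the robot, y to its left, z up, the work surface at z = 0. Lengths are in m, angles in rad, forces in N, time in s.
With the tool pointing down it reaches from about 0.325 to 0.9 m from the base axis. Payload 3.5 kg.
Tool frame: the origin (TCP) lies midway between the tips of the shut fingers; the grasp point (between the pads) lies 19 mm behind it; x points along the fingers, y is the direction in which the jaws open and shut, and the axes are right-handed (so a half turn about x gives the same grasp; the last joint's range is limited). The gripper opens to 85 mm and grips with 20 to 120 N. Pads are 22 mm wide; open, the fingers measure 114 mm over their backs; the gripper's body (76 mm by 85 mm) begins 54 mm behind the grasp point. The pads swing forward as they close: fully open they stand 13 mm farther back than shut.
Start: joints at [-1.345, 0.276, -0.026, 1.268, 0, 1.467], TCP at [0.202, -0.592, 0.231] pointing down, gripper open.
Joint ranges: [-3.12, 3.12], [-0.85, 1.88], [-1.08, 1.24], [-1.95, 2.15], [-1.57, 1.53], [-3.14, 3.14]. Speed limits (rad/s): [2.57, 2.57, 3.14, 3.14, 3.14, 3.14].

## Interface

Orientations are given as a rotation vector (axis times angle).
In Python, from workcell import robot, cams gives the robot as it stands.
- The arm moves only by the tool servo_tool, never from a script. Its argument "steps" is one flat list of numbers, 7 for each row, row after row: the shift along the world's x, y, z in m, then the turn, a rotation vector about the world's x, y, z in degrees, then the opening, from -1 (shut) to 1 (fully open). In form: [tx, ty, tz, ax, ay, az, claw, tx, ty, tz, ax, ay, az, claw, ...]. A call has 1 to 10 rows; each row shifts and turns the pose as measured when the row begins; what a row does not reach is not made up. A row lasts 1/12 s, in which the tool goes at most 41.7 mm and 7.16 degrees, less where a joint would pass 70% of its speed; a pose out of reach is approached as far as the arm can. A call with a gripper value outside its range is refused whole. The fingers move at their own pace and stop on an object; "force" is the grip in N (left out, the last holds). Time passes only in rows, so rows that do not move let the fingers close. It gives the time, the measured TCP pose, the force and the opening at its end, in the units of the state.
- robot.get_obs(): the state, without advancing time (a new reading comes with each control period).
- cams.grab_frame(name): name is "scene" or "top"; returns the picture (400x640x3 uint8, blue, green, red); there is no depth.
- cams.camera_model(name): a dict with "intrinsics" (3x3 intrinsics, pixels), "extrinsics" (4x4, takes a point from world to camera coordinates). Camera axes: x right, y up, looking along -z (the intrinsics and any distortion apply to the point x, -y, -z); pixel columns grow to the right and rows downward; lengths in m; the calibration is good to about 2 mm. A picture is of the moment at which its call begins. camera_model takes no time and is no camera call.
- robot.close_job(): hands the job in, once; it reports no verdict.
The state is a dict: "time": time; "joint_pos": joint angles; "qd": joint speeds; "joint_torque": joint torques, N m; "eef_pos": TCP position; "ee_rot": TCP orientation; "contact_force": force on the tool from outside, world axes, zero at the start; "moment": the same for the moment, N m; "width": finger opening in m.
Only numpy, scipy, OpenCV 4.12 (cv2) and the standard library are available. Lean on these libraries where they do the work, as an engineer would, in place of code of your own. Each camera call takes 0.05 s, during which the arm holds its last target.

## Task

Without lifting it, slide the brass blank across the green setting plate snugly into the corner between the steel stops, so that it touches the long stop and the end stop. Then pick it straight up from there and set it down, without dropping it, flat on the wooden drilling block, centred and with its long side along the block's long side. Leave the steel blank where it lies.

Things in the scene. Friction and masses are not known exactly. Their poses are not given: they have to be found in the camera images.
- brass_blank_center (a point): centre (half-way up) of the loose brass blank, a flat yellow rectangular plate 50 mm (its x) by 110 mm (its y) by 10 mm thick, about 0.45 kg, that starts lying on the green setting plate, clear of both stops, its y within about 15 degrees of the setting plate's y. Its z points up.
- steel_blank_center (a point): centre of a loose steel blank, a grey plate of the same 50 x 110 x 10 mm as the brass one, lying on the bench. A bystander: not to be moved.
- setting_plate: fixed green plate 200 (x) x 240 (y) x 10 mm with steel stops 12 mm high on top; origin: centre of underside, z up. Long stop: face at x=+70 mm, 16 thick, along y in two pieces, -20 to 10 and 60 to 106; a finger fits the 50 mm gap between. End stop: face at y=+90, 16 thick, x 0 to 70. Brass blank home in the corner, long side on long stop: centre at x +45, y +35, z +15 mm.
- drill_block: pale wooden drilling block fixed to the bench, 100 mm (its x) by 160 mm (its y, the long side), 20 mm high, flat on top. Origin at the centre of its underside, z up. The bench is at z = 0.
There are look-alikes about, which are no part of the job. Of the things shaped like the part that bears brass_blank_center, the brass one is meant.

How it is judged:
By the outcome, as a careful person would: the job done as asked, in the order asked, and still so for the second after the job is handed in, with the robot touching nothing.
It also fails if it takes over 56 s, if anything falls off the work surface, if the arm or the gripper's body presses on something with over 40 N, if the wrist force passes 120 N, or if a joint passes its speed limit or range.

## Working session

There is one attempt and no reset: what is moved stays moved. The work goes in short steps, Python scripts to look and compute and a tool call to move; the robot and the scene stay as the last step left them, time stands still between calls to the robot, and variables do not carry over. Pictures are saved under pics/ and viewed, and the job is handed in when it is done.

Besides the shell and the picture viewer there is one more tool, called after "Request:" as name(argument=value, ...) on one line, values as JSON. servo_tool: Moves the arm, as the interface text tells. Its arguments: {"type":"object","properties":{"steps":{"type":"array"},"force":{"type":"number"}},"required":["steps"]}

```bash
ls; mkdir -p pics
python3 - <<'E'
from workcell import robot, cams
import cv2
o=robot.get_obs()
for k,v in o.items(): print(k,v)
for n in("scene","top"):
    cv2.imwrite(f"pics/{n}0.png",cams.grab_frame(n)); m=cams.camera_model(n); print(n,m)
E
```

```text
pics
time 0.0
joint_pos [-1.34539424e+00  2.77149731e-01 -2.79152261e-02  1.26795891e+00
 -1.21703266e-05  1.46740796e+00]
qd [-0.00215281  0.00010629 -0.00110363  0.00071208 -0.00041008 -0.00103349]
joint_torque [-1.95542038e-04 -4.45504725e+01  2.95207536e+01  1.65162660e-02
 -2.10471444e-04 -1.09658134e-05]
eef_pos [ 0.20163064 -0.59075977  0.2301331 ]
ee_rot [ 2.04417638  0.34144171 -2.044483  ]
contact_force [ 1.02556435 -0.05272511 -0.0572486 ]
moment [ 0.03619978 -0.0023409   0.05549766]
width 0.08537867184386418
scene {'intrinsics': array([[466.56836884,   0.        , 314.95260554],
       [  0.        , 466.56836884, 199.49580726],
       [  0.        ,   0.        ,   1.        ]]), 'extrinsics': array([[-0.04246821,  0.99906715, -0.00782787, -0.12093978],
       [-0.84319621, -0.03163753,  0.53667422,  0.38195739],
       [ 0.53592593,  0.02939203,  0.84375322, -1.50540063],
       [ 0.        ,  0.        ,  0.        ,  1.        ]])}
top {'intrinsics': array([[363.16381321,   0.        , 315.95973849],
       [  0.        , 363.16381321, 200.55818539],
       [  0.        ,   0.        ,   1.        ]]), 'extrinsics': array([[ 0.01653295, -0.99984232, -0.00648028,  0.14140115],
       [ 0.99545656,  0.01585192,  0.09388797, -0.45566231],
       [-0.09377044, -0.00800308,  0.99556168, -1.00259452],
       [ 0.        ,  0.        ,  0.        ,  1.        ]])}
```

View pics/scene0.png

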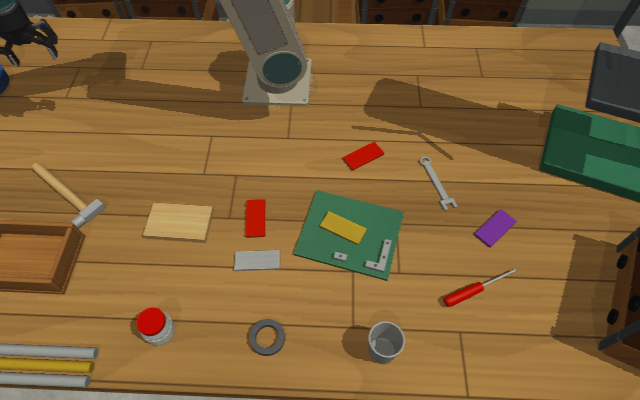

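View pics/top0.png

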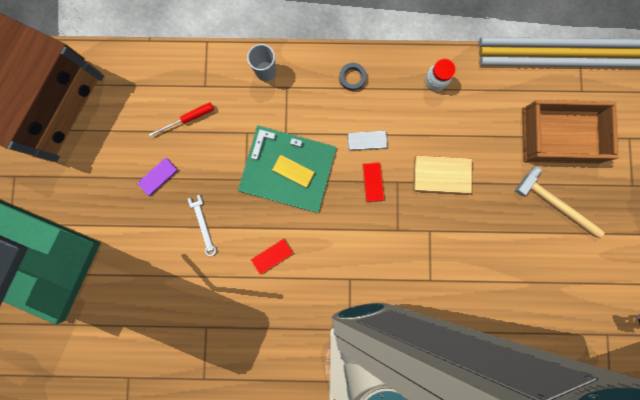

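```bash
cat > h.py <<'E'
import cv2,numpy as np
from workcell import robot,cams
def model(n):
    m=cams.camera_model(n); return m["intrinsics"],m["extrinsics"]
def ray(n,uv,z):
    K,E=model(n); uv=np.atleast_2d(uv).astype(float)
    d=np.c_[(uv[:,0]-K[0,2])/K[0,0],-(uv[:,1]-K[1,2])/K[1,1],-np.ones(len(uv))]@E[:3,:3]
    c=-E[:3,:3].T@E[:3,3]
    return c+d*((z-c[2])/d[:,2])[:,None]
def proj(n,P):
    K,E=model(n); p=np.atleast_2d(P)@E[:3,:3].T+E[:3,3]
    return np.c_[K[0,0]*p[:,0]/-p[:,2]+K[0,2],K[1,1]*p[:,1]/p[:,2]+K[1,2]]
def mask(img,kind):
    h=cv2.cvtColor(img,cv2.COLOR_BGR2HSV)
    r={"green":((60,80,40),(95,255,200)),"brass":((20,170,130),(32,255,255)),"wood":((12,60,180),(30,150,255)),"grey":((0,0,110),(180,45,255))}[kind]
    return cv2.inRange(h,*map(np.array,r))
def rects(n,img,kind,z,lo,hi,fill=False):
    m=mask(img,kind); out=[]
    for c in cv2.findContours(m,cv2.RETR_EXTERNAL,cv2.CHAIN_APPROX_NONE)[0]:
        a=cv2.contourArea(c)
        if lo<a<hi:
            P=ray(n,c[:,0,:],z)[:,:2]*1000
            r=cv2.minAreaRect(P.astype(np.float32)); out.append((a,c[:,0,:].mean(0).round(),np.round(r[0],1),np.round(r[1],1),round(r[2],1)))
    return out
E
python3 - <<'E'
from h import *
for n in("scene","top"):
    im=cv2.imread(f"pics/{n}0.png")
    for k,z,lo,hi in(("green",.01,3000,20000),("brass",.02,200,3000),("wood",.02,800,5000),("grey",.01,200,2000)):
        for r in rects(n,im,k,z,lo,hi): print(n,k,*r)
    x,y=(290,185) if n=="scene" else (230,115)
    cv2.imwrite(f"pics/{n}0c.png",cv2.resize(im[y:y+110,x:x+150],None,fx=5,fy=5,interpolation=cv2.INTER_CUBIC))
E
```

```text
scene green 6211.0 [350. 234.] [549.4 233.2] [238.3 199.5] 75.4
scene green 6595.0 [594. 153.] [251.8 929.1] [259.9 275.6] 68.7
scene brass 766.0 [ 44. 365.] [ 908.2 -430.5] [201.   19.9] 90.0
scene brass 668.5 [343. 227.] [540.1 215.6] [109.7  48.9] 63.6
scene wood 1876.0 [178. 221.] [ 537.1 -211.2] [155.9  97.6] 87.7
scene grey 1452.5 [130. 396.] [ 956.5 -227.3] [ 21.9 571.3] 2.4
scene grey 787.5 [ 42. 380.] [ 936.7 -429.9] [191.6  21.2] 90.0
scene grey 821.0 [ 47. 351.] [ 875.4 -442.6] [217.   22.2] 89.9
scene grey 975.5 [386. 339.] [818.5 316.9] [78.4 80.7] 88.9
scene grey 336.0 [160. 332.] [ 822.9 -195.9] [56.8 68.6] 50.5
scene grey 754.5 [256. 260.] [635.3   3.8] [ 49.4 110.5] 4.3
scene grey 255.5 [380. 257.] [604.8 304.6] [47.6 87.3] 75.2
scene grey 253.0 [ 86. 213.] [ 514.3 -462.2] [31.9 88.3] 61.2
scene grey 317.5 [438. 185.] [383.1 468.6] [177.3  36.2] 20.9
scene grey 331.5 [632.  37.] [-246.6 1189.5] [ 54.7 135.8] 72.1
top green 6900.0 [ 41. 260.] [266.8 952.6] [316.5 249.7] 68.8
top green 5435.0 [287. 169.] [546.6 233.6] [238.  198.2] 75.4
top brass 546.0 [293. 171.] [537
[... 288 characters left out ...]
[484. 214.] [ 441.5 -321.1] [127.7 472.1] 0.2
top wood 4324.5 [308. 212.] [436.2 196.9] [121.6 542.2] 0.9
top wood 4634.5 [ 94. 202.] [441.7 744. ] [128.1 528.6] 0.1
top wood 1130.0 [611.  80.] [ 820.  -701.3] [ 63.2 166.1] 0.8
top wood 4514.5 [142.  58.] [852.7 695.3] [130.3 426.9] 0.2
top grey 410.5 [202. 223.] [378.5 468.9] [177.8  38.6] 20.8
top grey 293.5 [528. 180.] [ 522.1 -459.2] [32.8 95. ] 52.5
top grey 611.5 [367. 140.] [632.7   3.7] [ 51.1 111.4] 4.1
top grey 212.0 [261. 142.] [611.8 304.9] [48.7 87.9] 75.4
top grey 476.0 [352.  75.] [828.   47.3] [73.5 73.7] 0.6
top grey 1021.0 [560.  61.] [ 879.4 -562.1] [ 22.9 466.8] 0.0
top grey 545.5 [261.  57.] [879.8 320.5] [80.7 80.2] 1.6
```

View pics/top0c.png

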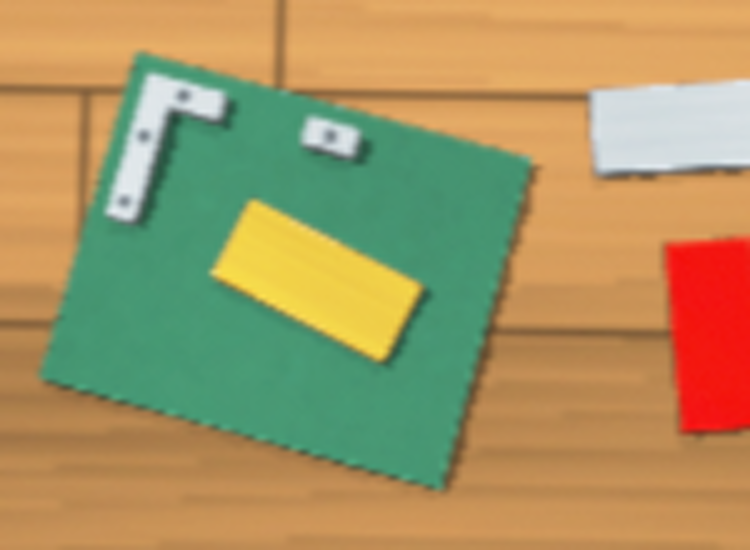

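View pics/scene0c.png

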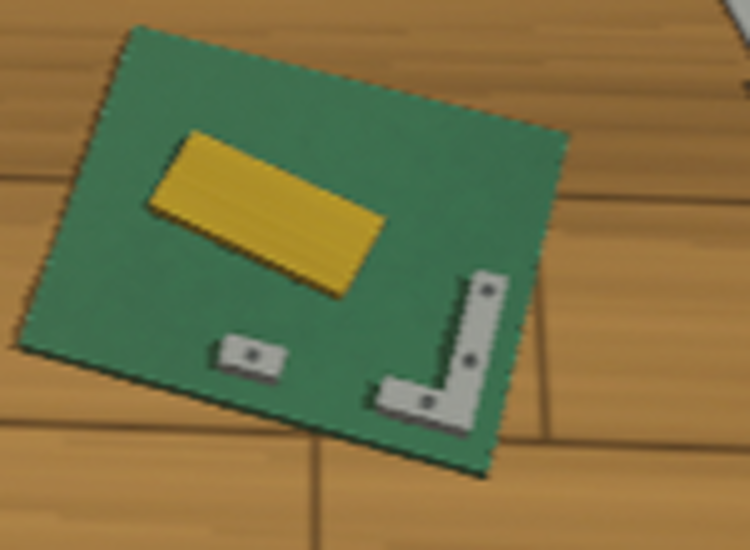

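```bash
cat >> h.py <<'E'
from scipy.spatial.transform import Rotation as R
PC=np.array([.548,.2334]); PY=-14.6
def st(show=True):
    o=robot.get_obs(); M=R.from_rotvec(o["ee_rot"]).as_matrix()
    j=np.degrees(np.arctan2(M[1,1],M[0,1])); p=np.array(o["eef_pos"])
    a=np.radians(PY); q=p[:2]-PC; pl=np.array([np.cos(a)*q[0]+np.sin(a)*q[1],-np.sin(a)*q[0]+np.cos(a)*q[1]])
    print("t %.2f"%o["time"],"tcp mm",(p*1000).round(1),"jawang %.1f"%j,"x",M[:,0].round(3),"plate xy",(pl*1000).round(1),"F",np.round(o["contact_force"],1),"w %.1f"%(o["width"]*1000),"q",np.round(o["joint_pos"],2))
E
python3 - <<'E'
from h import *
st()
im=cv2.imread("pics/top0.png")
cv2.imwrite("pics/blk.png",cv2.resize(im[140:210,395:495],None,fx=7,fy=7,interpolation=cv2.INTER_CUBIC))
h=cv2.cvtColor(im,cv2.COLOR_BGR2HSV); print(h[174,443],h[174,400],h[160,480], h[192,460])
for s in (100,110,120,130,140,150):
  m=cv2.inRange(h[140:210,395:495],np.array((10,40,150)),np.array((40,s,255)))
  for c in cv2.findContours(m,cv2.RETR_EXTERNAL,cv2.CHAIN_APPROX_NONE)[0]:
    if cv2.contourArea(c)>1000:
      r=cv2.minAreaRect((ray("top",c[:,0]+[395,140],.02)[:,:2]*1000).astype(np.float32)); print(s,r)
E
```

```text
t 0.10 tcp mm [ 201.7 -590.8  230.2] jawang -71.2 x [-0.     0.002 -1.   ] plate xy [-127.4 -884.9] F [-0.4  0.   0.3] w 85.4 q [-1.35  0.28 -0.03  1.27  0.    1.47]
[ 23 101 247] [ 15 143 208] [ 16 144 203] [ 17 123 183]
110 ((536.353271484375, -210.50506591796875), (158.9134521484375, 96.30950164794922), 88.00786590576172)
120 ((535.07861328125, -210.03732299804688), (160.74330139160156, 98.83045959472656), 87.79376983642578)
130 ((535.2717895507812, -209.08807373046875), (163.281494140625, 99.5367431640625), 87.62277221679688)
140 ((536.3208618164062, -209.0669708251953), (168.83424377441406, 101.6296157836914), 87.62139892578125)
150 ((534.4296875, -216.75184631347656), (198.28067016601562, 285.1689758300781), 0.8488519787788391)
```

Request:
servo_tool(steps=[0.0153,0.0367,0,0,0,2.05,0.5,0.0153,0.0367,0,0,0,2.05,0.5,0.0153,0.0367,0,0,0,2.05,0.5,0.0153,0.0367,0,0,0,2.05,0.5,0.0153,0.0367,0,0,0,2.05,0.5,0.0153,0.0367,0,0,0,2.05,0.5,0.0153,0.0367,0,0,0,2.05,0.5,0.0153,0.0367,0,0,0,2.05,0.5,0.0153,0.0367,0,0,0,2.05,0.5,0.0153,0.0367,0,0,0,2.05,0.5], force=30)

```text
time: 0.93
eef_pos: [0.3525, -0.2138, 0.2234]
ee_rot: [1.823, 0.66, -1.827]
contact_force: [1.4, 0.7, -0.1]
width: 0.064
```

Request:
servo_tool(steps=[0.0153,0.0367,-0.005,0,0,2.05,0.5,0.0153,0.0367,-0.005,0,0,2.05,0.5,0.0153,0.0367,-0.005,0,0,2.05,0.5,0.0153,0.0367,-0.005,0,0,2.05,0.5,0.0153,0.0367,-0.005,0,0,2.05,0.5,0.0153,0.0367,-0.005,0,0,2.05,0.5,0.0153,0.0367,-0.005,0,0,2.05,0.5,0.0153,0.0367,-0.005,0,0,2.05,0.5,0.0153,0.0367,-0.005,0,0,2.05,0.5,0.0153,0.0367,-0.005,0,0,2.05,0.5])

```text
time: 1.77
eef_pos: [0.5044, 0.1708, 0.1709]
ee_rot: [1.57, 0.929, -1.574]
contact_force: [0.4, -0.6, -0.2]
width: 0.0641
```

```bash
python3 -c "
from h import *
st()"
```

```text
t 1.77 tcp mm [504.4 170.8 170.9] jawang -29.0 x [-0.003  0.001 -1.   ] plate xy [-26.4 -71.6] F [ 0.4 -0.6 -0.2] w 64.1 q [ 0.2   0.16 -0.31  1.11  0.    2.28]
```

Request:
servo_tool(steps=[0.017,0.022,-0.025,0,0,1.5,0.5,0.017,0.022,-0.025,0,0,1.4,0.5,0,0,-0.03,0,0,0,0.5,0,0,-0.03,0,0,0,0.5,0,0,0,0,0,0,0.5])

```text
time: 2.18
eef_pos: [0.5434, 0.2277, 0.0567]
ee_rot: [1.53, 0.971, -1.519]
contact_force: [-1.6, -0.4, -0.6]
width: 0.064
```

```bash
python3 -c "
from h import *
st()
im=cams.grab_frame('scene');cv2.imwrite('pics/s1.png',cv2.resize(im[150:300,260:440],None,fx=4,fy=4,interpolation=cv2.INTER_CUBIC))
st()"
```

```text
t 2.18 tcp mm [543.4 227.7  56.7] jawang -25.1 x [ 0.004  0.005 -1.   ] plate xy [-3.  -6.6] F [-1.6 -0.4 -0.6] w 64.0 q [ 0.29  0.36 -0.32  0.89  0.    2.29]
t 2.23 tcp mm [544.5 227.9  59.2] jawang -25.1 x [ 0.006  0.006 -1.   ] plate xy [-2.  -6.2] F [-0.6 -0.3  0.3] w 64.1 q [ 0.28  0.35 -0.31  0.9   0.    2.29]
```

View pics/s1.png

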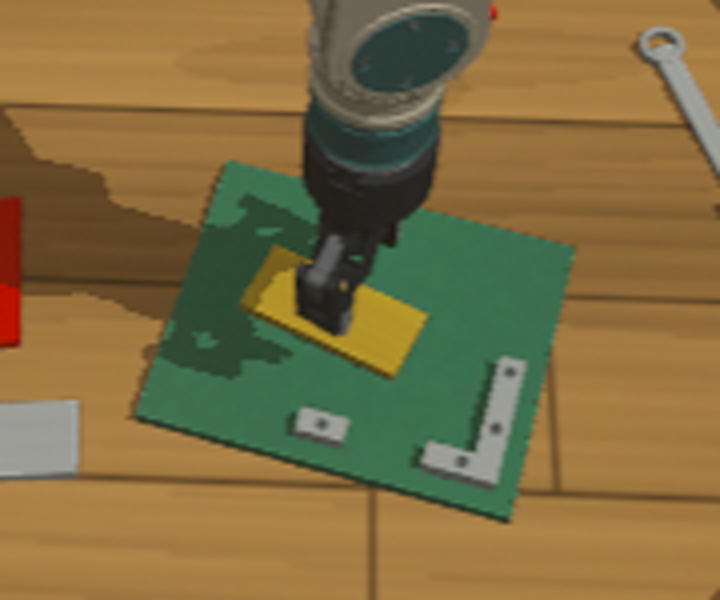

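Request:
servo_tool(steps=[-0.006,-0.0124,0,0,0,-1,0.5,0,0,-0.012,0,0,0,0.5,0,0,-0.012,0,0,0,0.5,0,0,-0.005,0,0,0,0.5,0,0,0,0,0,0,0.5,0,0,0,0,0,0,0.5])

```text
time: 2.73
eef_pos: [0.5422, 0.2155, 0.0343]
ee_rot: [1.552, 0.956, -1.523]
contact_force: [0.2, 0.9, 0.3]
width: 0.0638
```

```bash
python3 -c "
from h import *
st()"
```

```text
t 2.73 tcp mm [542.2 215.5  34.3] jawang -26.2 x [ 0.014  0.008 -1.   ] plate xy [ -1.1 -18.8] F [0.2 0.9 0.3] w 63.8 q [ 0.27  0.37 -0.36  0.83  0.    2.29]
```

Request:
servo_tool(steps=[-0.0036,0,0,-0.46,0.8,0,0.5,0,0,-0.006,0,0,0,0.5,0,0,0,0,0,0,0.5])

```text
time: 2.98
eef_pos: [0.5398, 0.216, 0.0296]
ee_rot: [1.539, 0.956, -1.536]
contact_force: [-1.3, 0.2, -0.7]
width: 0.0643
```

```bash
python3 -c "
from h import *
st()"
```

```text
t 2.98 tcp mm [539.8 216.   29.6] jawang -26.2 x [ 0.002  0.    -1.   ] plate xy [ -3.5 -18.9] F [-1.3  0.2 -0.7] w 64.3 q [ 0.27  0.38 -0.35  0.84 -0.    2.3 ]
```

Request:
servo_tool(steps=[-0.001,0,-0.01,0,0.1,0,0.5,0,0,-0.007,0,0,0,0.5,0,0,0,0,0,0,0.5,0,0,0,0,0,0,0.5])

```text
time: 3.32
eef_pos: [0.5392, 0.2165, 0.0109]
ee_rot: [1.538, 0.957, -1.537]
contact_force: [-0.3, -0.5, -0.7]
width: 0.0638
```

```bash
python3 -c "
from h import *
st()"
```

```text
t 3.32 tcp mm [539.2 216.5  10.9] jawang -26.2 x [ 0.001  0.001 -1.   ] plate xy [ -4.2 -18.5] F [-0.3 -0.5 -0.7] w 63.8 q [ 0.27  0.4  -0.37  0.8   0.    2.3 ]
```

Request:
servo_tool(steps=[0,-0.0005,0,0,0,0,0.3,0,0,0,0,0,0,0.3,0,0,-0.0015,0,0,0,0.3,0,0,-0.0015,0,0,0,0.3,0,0,0,0,0,0,0.3])

```text
time: 3.73
eef_pos: [0.539, 0.2158, 0.0074]
ee_rot: [1.538, 0.957, -1.537]
contact_force: [0.2, -0.1, 0.7]
width: 0.0553
```

```bash
python3 -c "
from h import *
st()
im=cams.grab_frame('scene');cv2.imwrite('pics/s2.png',cv2.resize(im[170:270,280:400],None,fx=6,fy=6,interpolation=cv2.INTER_CUBIC))
st()"
```

```text
t 3.73 tcp mm [539.  215.8   7.4] jawang -26.2 x [-0.  0. -1.] plate xy [ -4.3 -19.3] F [ 0.2 -0.1  0.7] w 55.3 q [ 0.27  0.41 -0.37  0.8   0.    2.3 ]
t 3.78 tcp mm [539.1 215.9   7.5] jawang -26.2 x [ 0.     0.001 -1.   ] plate xy [ -4.2 -19.2] F [-0.3  0.1  0.1] w 55.7 q [ 0.27  0.41 -0.37  0.8   0.    2.3 ]
```

View pics/s2.png

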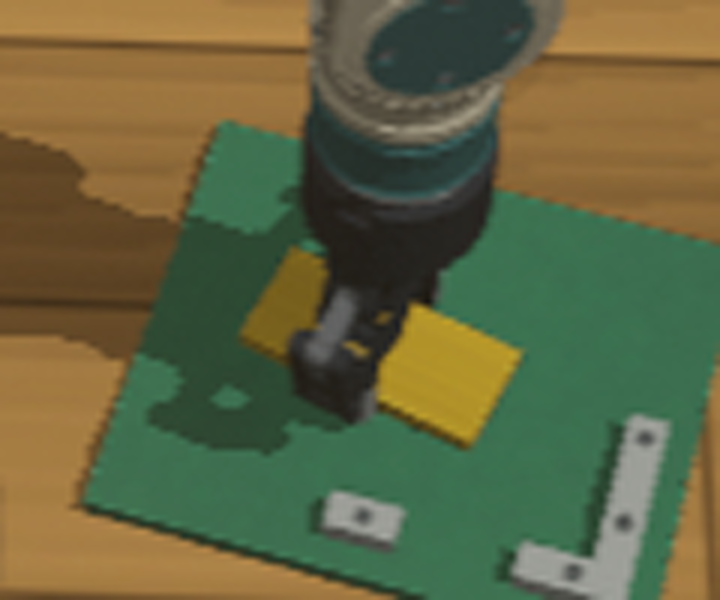

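Request:
servo_tool(steps=[0,0,-0.001,0,0,0,0.3,0,0,-0.001,0,0,0,0.3,0,0,-0.001,0,0,0,0.3])

```text
time: 4.03
eef_pos: [0.5395, 0.216, 0.0059]
ee_rot: [1.538, 0.957, -1.537]
contact_force: [-4.1, -0.8, 14.9]
width: 0.0554
```

```bash
python3 -c "
from h import *
st()"
```

```text
t 4.03 tcp mm [539.5 216.    5.9] jawang -26.2 x [ 0.001  0.001 -1.   ] plate xy [ -3.8 -19. ] F [-4.1 -0.8 14.9] w 55.4 q [ 0.27  0.41 -0.37  0.79  0.    2.3 ]
```

Request:
servo_tool(steps=[0,0,0.0022,0,0,0,0.3,0,0,0,0,0,0,0.3,0,0,0,0,0,0,0.0,0,0,0,0,0,0,0.0,0,0,0,0,0,0,0.0,0,0,0,0,0,0,0.0], force=25)

```text
time: 4.53
eef_pos: [0.5397, 0.2163, 0.009]
ee_rot: [1.539, 0.957, -1.536]
contact_force: [-0.4, 0.4, 1.4]
width: 0.049
```

```bash
python3 -c "
from h import *
st()"
```

```text
t 4.53 tcp mm [539.7 216.3   9. ] jawang -26.2 x [ 0.001  0.001 -1.   ] plate xy [ -3.7 -18.7] F [-0.4  0.4  1.4] w 49.0 q [ 0.27  0.4  -0.37  0.8   0.    2.3 ]
```

Request:
servo_tool(steps=[0.0046,-0.0012,-0.0003,0,0,2.9,0,0.0046,-0.0012,-0.0003,0,0,2.9,0,0.0046,-0.0012,-0.0003,0,0,2.9,0,0.0046,-0.0012,-0.0003,0,0,2.9,0,0,0,0,0,0,0,0])

```text
time: 4.95
eef_pos: [0.5478, 0.2123, 0.0095]
ee_rot: [1.378, 1.098, -1.403]
contact_force: [2.6, -1.0, -2.4]
width: 0.0493
```

```bash
python3 -c "
from h import *
st()"
```

```text
t 4.95 tcp mm [547.8 212.3   9.5] jawang -14.0 x [-0.02   0.002 -1.   ] plate xy [  5.1 -20.5] F [ 2.6 -1.  -2.4] w 49.3 q [ 0.26  0.42 -0.34  0.83  0.01  2.07]
```

Request:
servo_tool(steps=[0,0,-0.0006,-0.1,-0.9,-0.6,0,0,0,-0.0003,0,0,0,0])

```text
time: 5.12
eef_pos: [0.5481, 0.2125, 0.009]
ee_rot: [1.395, 1.079, -1.397]
contact_force: [-2.5, -0.7, 5.5]
width: 0.0494
```

```bash
python3 -c "
from h import *
st()"
```

```text
t 5.12 tcp mm [548.1 212.5   9. ] jawang -14.7 x [-0.002  0.001 -1.   ] plate xy [  5.3 -20.2] F [-2.5 -0.7  5.5] w 49.4 q [ 0.26  0.42 -0.35  0.81  0.    2.09]
```

Request:
servo_tool(steps=[0.0032,0.0044,-0.0003,0,0,0,0,0.0032,0.0044,-0.0003,0,0,0,0,0.0032,0.0044,-0.0003,0,0,0,0,0.0032,0.0044,-0.0003,0,0,0,0,0.0032,0.0044,-0.0003,0,0,0,0])

```text
time: 5.53
eef_pos: [0.5523, 0.2184, 0.0088]
ee_rot: [1.364, 1.052, -1.435]
contact_force: [-7.1, -9.4, 13.2]
width: 0.0493
```

```bash
python3 -c "
from h import *
st()"
```

```text
t 5.53 tcp mm [552.3 218.4   8.8] jawang -15.4 x [-0.021 -0.038 -0.999] plate xy [  7.9 -13.4] F [-7.1 -9.4 13.2] w 49.3 q [ 0.28  0.44 -0.31  0.85 -0.03  2.12]
```

Request:
servo_tool(steps=[0,0,0.0004,2.0,-1.1,0.7,0,0,0,0,0,0,0,0])

```text
time: 5.7
eef_pos: [0.5522, 0.2182, 0.009]
ee_rot: [1.392, 1.074, -1.398]
contact_force: [-1.3, -1.4, 4.2]
width: 0.0491
```

```bash
python3 -c "
from h import *
st()"
```

```text
t 5.70 tcp mm [552.2 218.2   9. ] jawang -14.7 x [-0.001 -0.004 -1.   ] plate xy [  7.9 -13.7] F [-1.3 -1.4  4.2] w 49.1 q [ 0.27  0.42 -0.33  0.81 -0.    2.1 ]
```

Request:
servo_tool(steps=[0.0026,0.0045,0,0.25,-0.15,0,0,0.0026,0.0045,0,0.25,-0.15,0,0,0.0026,0.0045,0,0.25,-0.15,0,0,0.0026,0.0045,0,0.25,-0.15,0,0])

```text
time: 6.03
eef_pos: [0.5547, 0.2233, 0.0089]
ee_rot: [1.383, 1.06, -1.412]
contact_force: [-3.7, -9.1, 8.9]
width: 0.0491
```

```bash
python3 -c "
from h import *
st()"
```

```text
t 6.03 tcp mm [554.7 223.3   8.9] jawang -15.1 x [-0.006 -0.02  -1.   ] plate xy [ 9.  -8.1] F [-3.7 -9.1  8.9] w 49.1 q [ 0.28  0.44 -0.32  0.83 -0.02  2.12]
```

Request:
servo_tool(steps=[0.001,0.004,0.0006,1.2,-0.3,0.5,0,0.0032,0.006,0.0003,0.25,-0.1,0,0,0.0032,0.006,0.0003,0.25,-0.1,0,0])

```text
time: 6.28
eef_pos: [0.5579, 0.233, 0.0089]
ee_rot: [1.389, 1.074, -1.403]
contact_force: [-3.5, -6.1, 7.9]
width: 0.0495
```

```bash
python3 -c "
from h import *
st()"
```

```text
t 6.28 tcp mm [557.9 233.    8.9] jawang -14.8 x [-0.005 -0.006 -1.   ] plate xy [9.6 2.1] F [-3.5 -6.1  7.9] w 49.5 q [ 0.29  0.44 -0.31  0.83 -0.    2.12]
```

Request:
servo_tool(steps=[0.0034,0.0065,0.0005,0.4,-0.25,0,0,0.0034,0.0065,0.0004,0.25,-0.15,0,0,0.0034,0.0065,0.0004,0.25,-0.15,0,0,0.0034,0.0065,0.0004,0.25,-0.15,0,0])

```text
time: 6.62
eef_pos: [0.5653, 0.2503, 0.0089]
ee_rot: [1.39, 1.069, -1.408]
contact_force: [-2.0, -5.5, 5.5]
width: 0.0491
```

```bash
python3 -c "
from h import *
st()"
```

```text
t 6.62 tcp mm [565.3 250.3   8.9] jawang -15.1 x [-0.005 -0.009 -1.   ] plate xy [12.5 20.7] F [-2.  -5.5  5.5] w 49.1 q [ 0.32  0.46 -0.27  0.84 -0.01  2.15]
```

Request:
servo_tool(steps=[0.003,0.006,0.0004,0.6,-0.3,0.5,0,0.003,0.006,0.0004,0.25,-0.15,0,0])

```text
time: 6.78
eef_pos: [0.5685, 0.2582, 0.0089]
ee_rot: [1.389, 1.074, -1.4]
contact_force: [-2.6, -7.4, 6.3]
width: 0.0493
```

```bash
python3 -c "
from h import *
st()
im=cams.grab_frame('scene');cv2.imwrite('pics/s3.png',cv2.resize(im[180:290,290:410],None,fx=5,fy=5,interpolation=cv2.INTER_CUBIC))
"
```

```text
t 6.78 tcp mm [568.5 258.2   8.9] jawang -14.7 x [-0.003 -0.006 -1.   ] plate xy [13.6 29.1] F [-2.6 -7.4  6.3] w 49.3 q [ 0.32  0.47 -0.26  0.85 -0.    2.15]
```

View pics/s3.png

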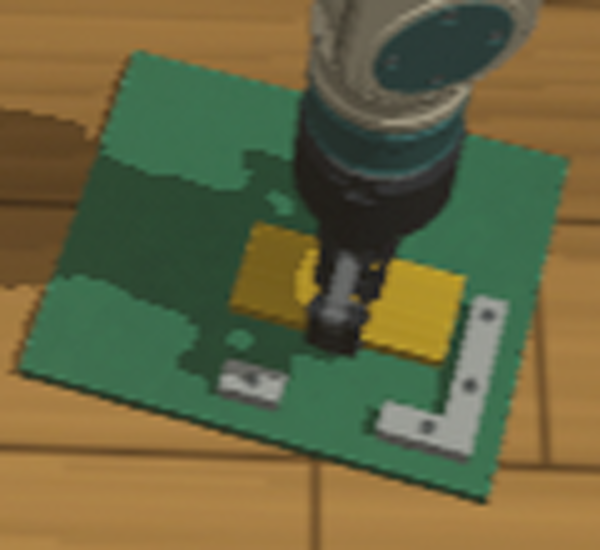

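Request:
servo_tool(steps=[0.0015,0.0055,0.0004,0.5,-0.2,0,0,0.0014,0.005,0.0004,0.25,-0.1,0,0])

```text
time: 7.0
eef_pos: [0.5704, 0.2654, 0.0089]
ee_rot: [1.395, 1.074, -1.398]
contact_force: [-2.9, -13.0, 8.5]
width: 0.0493
```

```bash
python3 -c "
from h import *
st()"
```

```text
t 7.00 tcp mm [570.4 265.4   8.9] jawang -14.8 x [-0.    -0.003 -1.   ] plate xy [13.6 36.6] F [ -2.9 -13.    8.5] w 49.3 q [ 0.33  0.47 -0.25  0.85 -0.    2.16]
```

Request:
servo_tool(steps=[0.0013,0.005,0.0004,0.25,-0.1,0,0])

```text
time: 7.08
eef_pos: [0.5704, 0.2654, 0.0089]
ee_rot: [1.389, 1.066, -1.403]
contact_force: [-4.2, -19.0, 10.6]
width: 0.0489
```

```bash
python3 -c "
from h import *
st()"
```

```text
t 7.08 tcp mm [570.4 265.4   8.9] jawang -14.9 x [-0.001 -0.011 -1.   ] plate xy [13.6 36.6] F [ -4.2 -19.   10.6] w 48.9 q [ 0.34  0.48 -0.25  0.85 -0.01  2.17]
```

Request:
servo_tool(steps=[0.0068,-0.0008,0.0004,0.5,-0.25,0,0,0.0068,-0.0008,0.0004,0.1,-0.25,0,0,0.0068,-0.0008,0.0004,0.1,-0.25,0,0])

```text
time: 7.33
eef_pos: [0.576, 0.2638, 0.0087]
ee_rot: [1.389, 1.09, -1.41]
contact_force: [-15.5, 1.6, 16.0]
width: 0.0489
```

```bash
python3 -c "
from h import *
st()"
```

```text
t 7.33 tcp mm [576.  263.8   8.7] jawang -14.8 x [-0.018  0.004 -1.   ] plate xy [19.4 36.5] F [-15.5   1.6  16. ] w 48.9 q [ 0.32  0.49 -0.23  0.87  0.01  2.15]
```

Request:
servo_tool(steps=[0.003,0,0.001,-0.2,-1.0,0,0,0.0068,-0.001,0.0007,0,-0.3,0,0,0.0068,-0.001,0.0007,0,-0.3,0,0])

```text
time: 7.58
eef_pos: [0.5791, 0.263, 0.0086]
ee_rot: [1.388, 1.09, -1.408]
contact_force: [-13.4, 1.1, 13.1]
width: 0.0489
```

```bash
python3 -c "
from h import *
st()"
```

```text
t 7.58 tcp mm [579.1 263.    8.6] jawang -14.7 x [-0.016  0.003 -1.   ] plate xy [22.7 36.5] F [-13.4   1.1  13.1] w 48.9 q [ 0.32  0.49 -0.22  0.87  0.01  2.15]
```

Request:
servo_tool(steps=[0.002,0,0.002,-0.2,-0.9,0,0,0.008,-0.0015,0.0015,0,-0.4,0,0])

```text
time: 7.75
eef_pos: [0.5845, 0.2616, 0.0092]
ee_rot: [1.393, 1.077, -1.397]
contact_force: [-1.5, -1.4, -3.3]
width: 0.0494
```

```bash
python3 -c "
from h import *
st()"
```

```text
t 7.75 tcp mm [584.5 261.6   9.2] jawang -14.6 x [-0.002 -0.002 -1.   ] plate xy [28.2 36.4] F [-1.5 -1.4 -3.3] w 49.4 q [ 0.32  0.49 -0.22  0.86 -0.    2.15]
```

Request:
servo_tool(steps=[0.007,-0.0014,0.0,0,-0.3,0,0,0.007,-0.0014,0.0008,0,-0.3,0,0])

```text
time: 7.92
eef_pos: [0.5924, 0.2595, 0.0089]
ee_rot: [1.391, 1.082, -1.397]
contact_force: [-4.2, -0.6, 0.6]
width: 0.0491
```

```bash
python3 -c "
from h import *
st()"
```

```text
t 7.92 tcp mm [592.4 259.5   8.9] jawang -14.5 x [-0.005  0.001 -1.   ] plate xy [36.4 36.5] F [-4.2 -0.6  0.6] w 49.1 q [ 0.31  0.5  -0.21  0.87  0.    2.14]
```

Now about 8 mm from the long stop; the finger is entering the gap.

Request:
servo_tool(steps=[0.006,-0.0012,0.0008,0,-0.4,0,0,0.006,-0.0012,0.0008,0,-0.3,0,0])

```text
time: 8.08
eef_pos: [0.5998, 0.2575, 0.0088]
ee_rot: [1.392, 1.084, -1.395]
contact_force: [-18.8, 5.2, 11.5]
width: 0.0489
```

```bash
python3 -c "
from h import *
st()"
```

```text
t 8.08 tcp mm [599.8 257.5   8.8] jawang -14.4 x [-0.004  0.003 -1.   ] plate xy [44.  36.4] F [-18.8   5.2  11.5] w 48.9 q [ 0.3   0.51 -0.19  0.87  0.    2.13]
```

Request:
servo_tool(steps=[0.0035,0.005,0.0006,0.2,-0.3,0,0,0.003,0.005,0.0006,0.1,-0.2,0,0])

```text
time: 8.25
eef_pos: [0.5996, 0.2578, 0.0088]
ee_rot: [1.377, 1.073, -1.407]
contact_force: [-8.5, -13.0, 8.0]
width: 0.0493
```

```bash
python3 -c "
from h import *
st()
im=cams.grab_frame('scene');cv2.imwrite('pics/s4.png',cv2.resize(im[180:290,290:410],None,fx=5,fy=5,interpolation=cv2.INTER_CUBIC))
"
```

```text
t 8.25 tcp mm [599.6 257.8   8.8] jawang -14.5 x [-0.01  -0.014 -1.   ] plate xy [43.8 36.6] F [ -8.5 -13.    8. ] w 49.3 q [ 0.31  0.52 -0.18  0.89 -0.01  2.14]
```

View pics/s4.png

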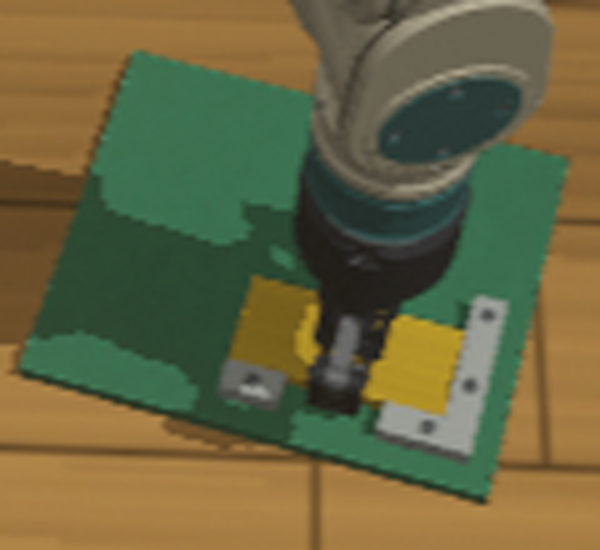

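Request:
servo_tool(steps=[0,0,0.0004,0.8,-0.55,0,0,0,0,0,0,0,0,0.4,0,0,0,0,0,0,0.4,0.004,-0.001,0,0,0,0,0.4,0.004,-0.001,0,0,0,0,0.4])

```text
time: 8.72
eef_pos: [0.6048, 0.2574, 0.0092]
ee_rot: [1.392, 1.091, -1.399]
contact_force: [-13.6, 2.1, 9.3]
width: 0.06
```

```bash
python3 -c "
from h import *
st()"
```

```text
t 8.72 tcp mm [604.8 257.4   9.2] jawang -14.5 x [-0.01   0.006 -1.   ] plate xy [49.  37.5] F [-13.6   2.1   9.3] w 60.0 q [ 0.3   0.52 -0.18  0.88  0.01  2.12]
```

Request:
servo_tool(steps=[0.005,-0.001,0.0008,-0.2,-0.6,0,0.4,0.002,0,0.0008,0,-0.3,0,0.4])

```text
time: 8.88
eef_pos: [0.6046, 0.2576, 0.0093]
ee_rot: [1.389, 1.092, -1.399]
contact_force: [-2.6, -1.1, -1.8]
width: 0.0596
```

```bash
python3 -c "
from h import *
st()"
```

```text
t 8.88 tcp mm [604.6 257.6   9.3] jawang -14.4 x [-0.011  0.005 -1.   ] plate xy [48.7 37.7] F [-2.6 -1.1 -1.8] w 59.6 q [ 0.3   0.52 -0.18  0.88  0.01  2.12]
```

Request:
servo_tool(steps=[-0.006,0.0008,0,-0.1,-0.1,0,0.4,0,0,0,0,0,0,0.4])

```text
time: 9.05
eef_pos: [0.6006, 0.2592, 0.0096]
ee_rot: [1.392, 1.087, -1.395]
contact_force: [-1.2, -0.2, 0.2]
width: 0.0597
```

```bash
python3 -c "
from h import *
st()"
```

```text
t 9.05 tcp mm [600.6 259.2   9.6] jawang -14.4 x [-0.006  0.004 -1.   ] plate xy [44.4 38.2] F [-1.2 -0.2  0.2] w 59.7 q [ 0.31  0.51 -0.19  0.87  0.01  2.13]
```

```bash
python3 -c "
from h import *
im=cams.grab_frame('scene');cv2.imwrite('pics/s5.png',cv2.resize(im[220:280,325:405],None,fx=9,fy=9,interpolation=cv2.INTER_CUBIC))
im=cams.grab_frame('top');cv2.imwrite('pics/t5.png',cv2.resize(im[115:215,220:340],None,fx=6,fy=6,interpolation=cv2.INTER_CUBIC))
st()"
```

```text
t 9.15 tcp mm [602.3 259.2  10.2] jawang -14.4 x [-0.003  0.005 -1.   ] plate xy [46.1 38.7] F [ 0.1 -0.3 -1.2] w 59.9 q [ 0.31  0.51 -0.19  0.87  0.01  2.13]
```

View pics/s5.png

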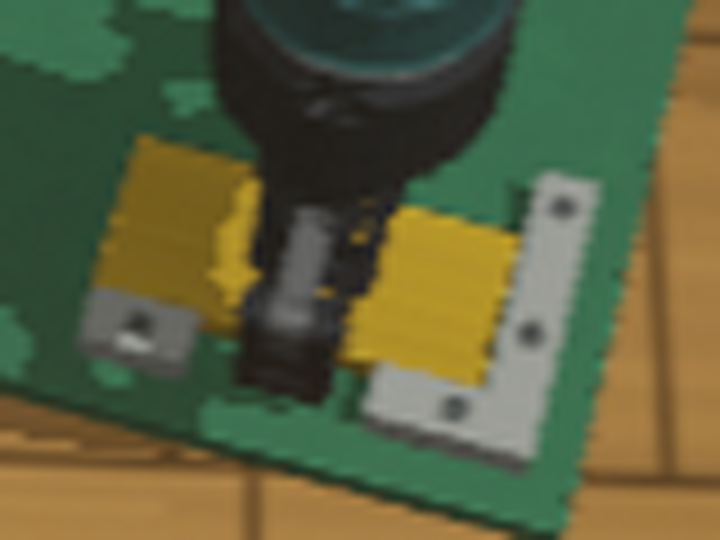

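View pics/t5.png

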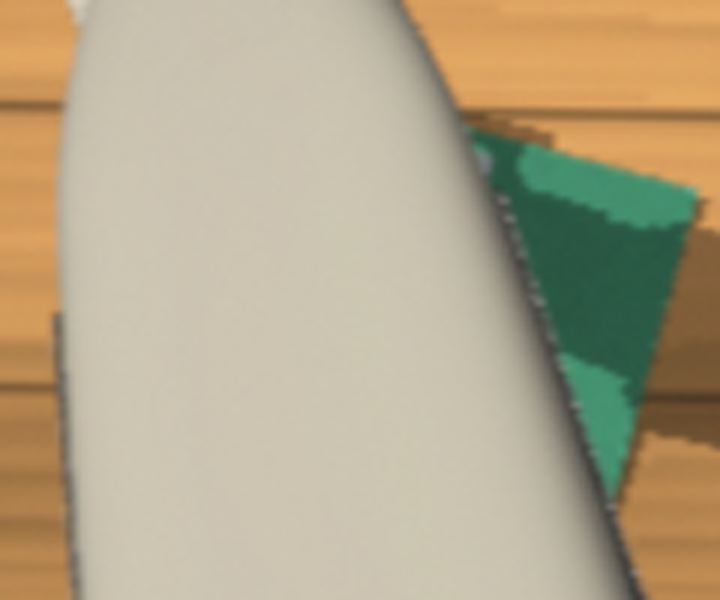

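Request:
servo_tool(steps=[-0.0016,-0.0022,-0.0008,-0.25,-0.1,0,0.4,0,0,0,0,0,0,0.4,0,0,0,0,0,0,-0.1,0,0,0,0,0,0,-0.1,0,0,0,0,0,0,-0.1], force=30)

```text
time: 9.57
eef_pos: [0.5995, 0.2585, 0.0108]
ee_rot: [1.393, 1.087, -1.394]
contact_force: [-0.7, -0.1, -2.2]
width: 0.049
```

```bash
python3 -c "
from h import *
st()"
```

```text
t 9.57 tcp mm [599.5 258.5  10.8] jawang -14.4 x [-0.005  0.005 -1.   ] plate xy [43.5 37.3] F [-0.7 -0.1 -2.2] w 49.0 q [ 0.31  0.51 -0.19  0.87  0.01  2.13]
```

Request:
servo_tool(steps=[0.005,0.003,-0.0005,-0.2,-0.3,0,-0.1,0.004,0.004,0.0003,0.2,-0.2,0,-0.1])

```text
time: 9.73
eef_pos: [0.6, 0.2588, 0.0108]
ee_rot: [1.378, 1.078, -1.407]
contact_force: [-8.6, -11.2, 7.0]
width: 0.0487
```

```bash
python3 -c "
from h import *
st()"
```

```text
t 9.73 tcp mm [600.  258.8  10.8] jawang -14.5 x [-0.013 -0.011 -1.   ] plate xy [43.9 37.7] F [ -8.6 -11.2   7. ] w 48.7 q [ 0.31  0.52 -0.18  0.89 -0.01  2.13]
```

Request:
servo_tool(steps=[0.004,0.005,0.0005,0.1,-0.3,0,-0.1])

```text
time: 9.82
eef_pos: [0.6, 0.2592, 0.0108]
ee_rot: [1.371, 1.072, -1.414]
contact_force: [-8.4, -10.3, 6.5]
width: 0.0492
```

```bash
python3 -c "
from h import *
st()"
```

```text
t 9.82 tcp mm [600.  259.2  10.8] jawang -14.6 x [-0.015 -0.019 -1.   ] plate xy [43.8 38.1] F [ -8.4 -10.3   6.5] w 49.2 q [ 0.32  0.52 -0.17  0.9  -0.01  2.14]
```

Request:
servo_tool(steps=[0,0,0,1.1,-0.85,0,-0.1,0,0,0,0,0,0,-0.1])

```text
time: 9.98
eef_pos: [0.5995, 0.2586, 0.0109]
ee_rot: [1.393, 1.078, -1.396]
contact_force: [-1.9, -0.3, 0.5]
width: 0.0484
```

```bash
python3 -c "
from h import *
st()"
```

```text
t 9.98 tcp mm [599.5 258.6  10.9] jawang -14.6 x [-0.001 -0.001 -1.   ] plate xy [43.5 37.4] F [-1.9 -0.3  0.5] w 48.4 q [ 0.31  0.51 -0.19  0.87 -0.    2.13]
```

Request:
servo_tool(steps=[0,0,0,0,0,0,-0.3,0,0,0,0,0,0,-0.3,0,0,0.006,0,0,0,-0.3,0,0,0.008,0,0,0,-0.3,0,0,0.01,0,0,0,-0.3,0,0,0.015,0,0,0,-0.3,0,0,0.02,0,0,0,-0.3,0,0,0.02,0,0,0,-0.3,0,0,0,0,0,0,-0.3], force=70)

```text
time: 10.73
eef_pos: [0.5972, 0.2574, 0.09]
ee_rot: [1.387, 1.079, -1.403]
contact_force: [1.7, 1.1, -3.8]
width: 0.0475
```

```bash
python3 -c "
from h import *
st()
im=cams.grab_frame('scene');cv2.imwrite('pics/s6.png',cv2.resize(im[140:300,260:440],None,fx=4,fy=4,interpolation=cv2.INTER_CUBIC))
"
```

```text
t 10.73 tcp mm [597.2 257.4  90. ] jawang -14.6 x [-0.008 -0.004 -1.   ] plate xy [41.6 35.6] F [ 1.7  1.1 -3.8] w 47.5 q [ 0.31  0.43 -0.13  1.03 -0.    2.13]
```

View pics/s6.png

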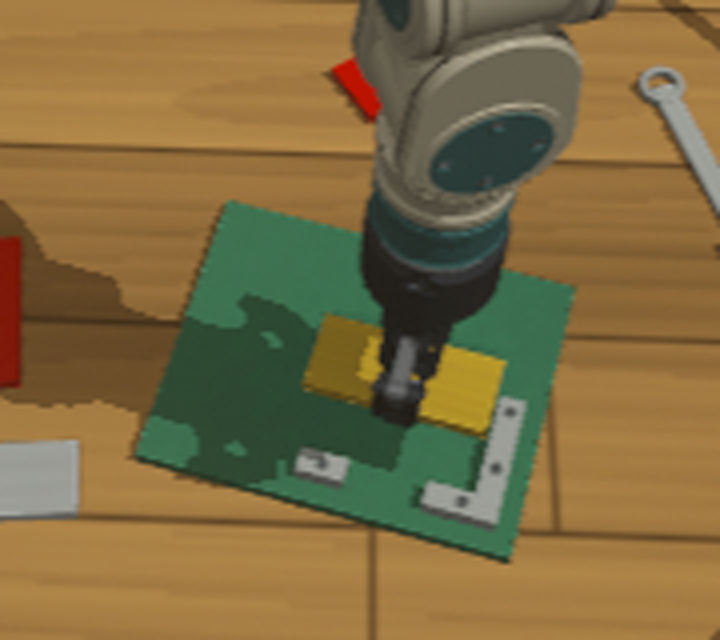

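Request:
servo_tool(steps=[-0.002,-0.015,0.01,0,-0.4,0.9,-0.3,-0.0045,-0.03,0.01,0,0,0.9,-0.3,-0.0047,-0.035,0.005,0,0,0.95,-0.3,-0.0047,-0.035,0.002,0,0,0.95,-0.3,-0.0047,-0.035,0,0,0,0.95,-0.3,-0.0047,-0.035,0,0,0,0.95,-0.3,-0.0047,-0.035,0,0,0,0.95,-0.3,-0.0047,-0.035,0,0,0,0.95,-0.3,-0.0047,-0.035,0,0,0,0.95,-0.3,-0.0047,-0.035,0,0,0,0.95,-0.3])

```text
time: 11.62
eef_pos: [0.5443, -0.0722, 0.1052]
ee_rot: [1.253, 1.181, -1.268]
contact_force: [1.0, -0.1, -5.4]
width: 0.0476
```

```bash
python3 -c "
from h import *
st()"
```

```text
t 11.62 tcp mm [544.3 -72.2 105.2] jawang -3.9 x [-0.01  -0.002 -1.   ] plate xy [  73.5 -296.7] F [ 1.  -0.1 -5.4] w 47.6 q [-0.25  0.25 -0.35  0.99 -0.    1.39]
```

Request:
servo_tool(steps=[-0.002,-0.033,0,0,-0.2,0.4,-0.3,-0.002,-0.033,0,0,-0.2,0.4,-0.3,-0.002,-0.025,0,0,-0.2,0.4,-0.3,-0.001,-0.014,0,0,0,0.3,-0.3,0,-0.006,0,0,0,0,-0.3,0,0,0,0,0,0,-0.3])

```text
time: 12.12
eef_pos: [0.53, -0.1949, 0.0977]
ee_rot: [1.24, 1.188, -1.254]
contact_force: [0.6, 0.1, -4.1]
width: 0.0472
```

```bash
python3 -c "
from h import *
st()"
```

```text
t 12.12 tcp mm [ 530.  -194.9   97.7] jawang -2.9 x [-0.008 -0.003 -1.   ] plate xy [  90.6 -419. ] F [ 0.6  0.1 -4.1] w 47.2 q [-0.46  0.28 -0.32  0.98 -0.01  1.16]
```

Request:
servo_tool(steps=[0.006,-0.0135,-0.01,0.2,-0.5,0.7,-0.3,0,0,-0.015,0,0,0,-0.3,0,0,-0.012,0,0,0,-0.3,0,0,0,0,0,0,-0.3,0,0,0,0,0,0,-0.3])

```text
time: 12.53
eef_pos: [0.5353, -0.2034, 0.0569]
ee_rot: [1.238, 1.199, -1.234]
contact_force: [0.1, -0.7, -5.2]
width: 0.0476
```

```bash
python3 -c "
from h import *
im=cams.grab_frame('scene');cv2.imwrite('pics/s7f.png',im);cv2.imwrite('pics/s7.png',cv2.resize(im[150:260,120:240],None,fx=6,fy=5.4,interpolation=cv2.INTER_CUBIC))
st()
zb=robot.get_obs()['eef_pos'][2]-.0008
for r in rects('scene',im,'brass',zb+.01,80,3000): print(r)
"
```

```text
t 12.58 tcp mm [ 535.  -203.    56.8] jawang -2.0 x [-0.003  0.007 -1.   ] plate xy [  97.4 -425.6] F [-1.3  1.1 -5.2] w 47.8 q [-0.48  0.34 -0.34  0.9   0.    1.13]
(803.5, array([ 45., 365.]), array([ 918. , -403.7]), array([192.1,  20.3]), 90.0)
(330.0, array([187., 211.]), array([ 537.1, -179.6]), array([49.6, 60.4]), 2.2)
```

View pics/s7.png

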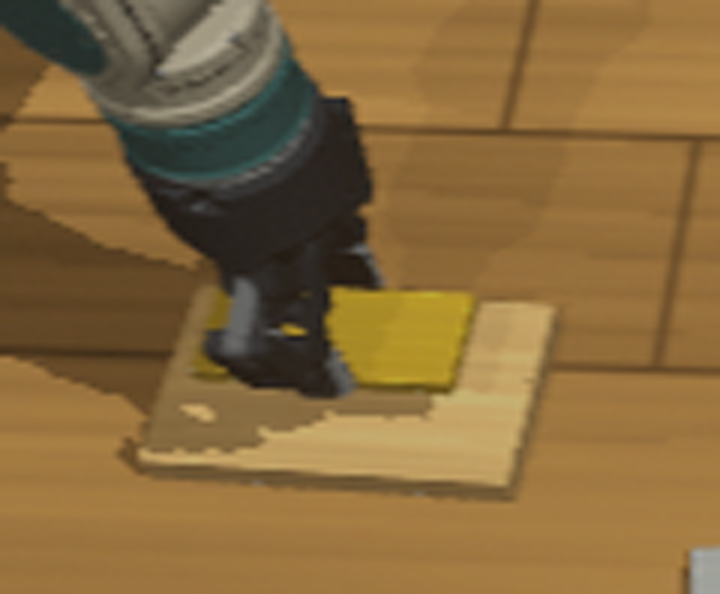

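Request:
servo_tool(steps=[0.001,-0.005,-0.006,-0.4,-0.2,-0.2,-0.3,0,0,-0.008,0,0,0,-0.3,0,0,-0.008,0,0,0,-0.3,0,0,0,0,0,0,-0.3])

```text
time: 12.92
eef_pos: [0.538, -0.2073, 0.0352]
ee_rot: [1.236, 1.187, -1.233]
contact_force: [-0.0, -0.3, -5.7]
width: 0.048
```

```bash
python3 -c "
from h import *
st()"
```

```text
t 12.92 tcp mm [ 538.  -207.3   35.2] jawang -2.1 x [ 0.005 -0.003 -1.   ] plate xy [ 101.4 -429. ] F [-0.  -0.3 -5.7] w 48.0 q [-0.48  0.36 -0.36  0.84 -0.    1.13]
```

Request:
servo_tool(steps=[-0.003,-0.0008,-0.004,0.15,0.3,0,-0.3,-0.0005,0,-0.004,0,0.1,0,-0.3,0,0,0,0,0,0,-0.3,0,0,0,0,0,0,-0.3])

```text
time: 13.25
eef_pos: [0.534, -0.2081, 0.026]
ee_rot: [1.234, 1.195, -1.238]
contact_force: [0.2, -0.8, -4.5]
width: 0.0474
```

```bash
python3 -c "
from h import *
im=cams.grab_frame('scene');cv2.imwrite('pics/s8f.png',im);cv2.imwrite('pics/s8.png',cv2.resize(im[190:255,130:225],None,fx=8,fy=8,interpolation=cv2.INTER_CUBIC))
st()"
```

```text
t 13.30 tcp mm [ 533.9 -208.    26. ] jawang -2.1 x [-0.004  0.001 -1.   ] plate xy [  97.6 -430.7] F [-0.5  0.3 -5.1] w 47.4 q [-0.48  0.37 -0.37  0.83 -0.    1.12]
```

View pics/s8.png

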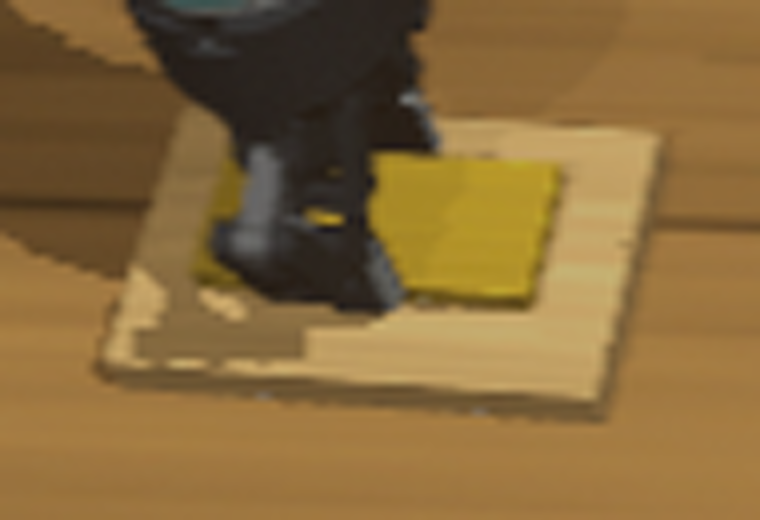

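```bash
python3 -c "
from h import *
f=lambda p:np.array(p)/8+[130,190]-.4375
B=ray('scene',f([(103,362),(603,402),(662,135),(185,112)]),.02)[:,:2]*1000;print(B.round(1),B.mean(0))
A=ray('scene',f([(195,272),(528,295),(560,165)]),.0352)[:,:2]*1000;print(A.round(1),(A[0]+A[2])/2)
"
```

```text
[[ 583.  -292.4]
 [ 591.1 -131.1]
 [ 492.2 -128.4]
 [ 489.3 -287.8]] [ 538.91020009 -209.94327247]
[[ 557.8 -264.1]
 [ 562.  -156.8]
 [ 514.  -155.1]] [ 535.8598514  -209.60470029]
```

Request:
servo_tool(steps=[0.0025,-0.0005,-0.001,0,-0.2,0,-0.3,0,0,-0.001,0,0,0,-0.3,0,0,0,0,0,0,-0.3])

```text
time: 13.55
eef_pos: [0.5373, -0.209, 0.0245]
ee_rot: [1.237, 1.191, -1.235]
contact_force: [-0.7, 1.0, -5.1]
width: 0.0477
```

```bash
python3 -c "
from h import *
st()"
```

```text
t 13.55 tcp mm [ 537.3 -209.    24.5] jawang -2.1 x [ 0.002  0.    -1.   ] plate xy [ 101.1 -430.8] F [-0.7  1.  -5.1] w 47.7 q [-0.48  0.38 -0.37  0.83  0.    1.12]
```

Request:
servo_tool(steps=[-0.001,0.0003,-0.0015,0,0,0,-0.3,0,0,-0.0012,0,0,0,-0.3,0,0,-0.001,0,0,0,-0.3])

```text
time: 13.8
eef_pos: [0.537, -0.2092, 0.0213]
ee_rot: [1.237, 1.189, -1.234]
contact_force: [-1.0, 1.8, 4.2]
width: 0.0475
```

```bash
python3 -c "
from h import *
st()"
```

```text
t 13.80 tcp mm [ 537.  -209.2   21.3] jawang -2.1 x [ 0.003 -0.001 -1.   ] plate xy [ 100.9 -431. ] F [-1.   1.8  4.2] w 47.5 q [-0.48  0.38 -0.37  0.82  0.    1.12]
```

Request:
servo_tool(steps=[-0.0003,0,-0.001,0,0,0,-0.1,0,0,-0.0003,0,0,0,0.2,0,0,0,0,0,0,0.3,0,0,0,0,0,0,0.45,0,0,0,0,0,0,0.45,0,0,0,0,0,0,0.45], force=20)

```text
time: 14.3
eef_pos: [0.5406, -0.2111, 0.0239]
ee_rot: [1.237, 1.181, -1.23]
contact_force: [0.0, 0.4, 0.5]
width: 0.062
```

```bash
python3 -c "
from h import *
st()"
```

```text
t 14.30 tcp mm [ 540.6 -211.1   23.9] jawang -2.1 x [ 0.011 -0.005 -1.   ] plate xy [ 104.9 -432. ] F [0.  0.4 0.5] w 62.0 q [-0.48  0.38 -0.37  0.81  0.    1.12]
```

Request:
servo_tool(steps=[-0.004,0.001,0.004,0.2,0.5,0,0.5,-0.001,0,0.012,0,0.1,0,0.5,0,0,0.02,0,0,0,0.5,0,0,0.03,0,0,0,0.5,0,0.01,0.04,0,0,0,0.5,0,0.03,0.03,0,0,0,0.5,0,0.04,0.02,0,0,0,0.5,0,0.04,0,0,0,0,0.5,0,0.04,0,0,0,0,0.5,0,0.04,0,0,0,0,0.5])

```text
time: 15.13
eef_pos: [0.534, -0.0118, 0.1902]
ee_rot: [1.247, 1.181, -1.245]
contact_force: [0.5, 0.2, 0.3]
width: 0.0641
```

Request:
servo_tool(steps=[0,0.04,0,0,0,0,0.5,0,0.04,0,0,0,0,0.5,0,0.04,0,0,0,0,0.5,0,0.04,0,0,0,0,0.5,0,0.02,0,0,0,0,0.5,0,0,0,0,0,0,0.5])

```text
time: 15.63
eef_pos: [0.5318, 0.1826, 0.1951]
ee_rot: [1.247, 1.182, -1.235]
contact_force: [0.0, -0.2, 0.2]
width: 0.0641
```

```bash
python3 -c "
from h import *
st()
for n in('scene','top'):
  im=cams.grab_frame(n);cv2.imwrite('pics/%s9.png'%n,im)
  for r in rects(n,im,'brass',.03,200,3000): print(n,r)
  for r in rects(n,im,'grey',.01,500,1000): print(n,r)
  x,y=(130,180) if n=='scene' else (395,135)
  c=im[y:y+75,x:x+100]; cv2.imwrite('pics/%s9c.png'%n,cv2.resize(c,None,fx=8,fy=8,interpolation=cv2.INTER_CUBIC))
  h=cv2.cvtColor(c,cv2.COLOR_BGR2HSV)
  for s in (115,125,135):
   m=cv2.inRange(h,np.array((10,30,165)),np.array((40,s,255)))|mask(c,'brass')
   for k in cv2.findContours(m,cv2.RETR_EXTERNAL,cv2.CHAIN_APPROX_NONE)[0]:
    if cv2.contourArea(k)>1000: print(n,s,cv2.minAreaRect((ray(n,k[:,0]+[x,y],.02)[:,:2]*1000).astype(np.float32)))
st()"
```

```text
t 15.63 tcp mm [531.8 182.6 195.1] jawang -2.6 x [ 0.009  0.001 -1.   ] plate xy [ -2.9 -53.2] F [ 0.  -0.2  0.2] w 64.1 q [ 0.22  0.18 -0.22  1.16 -0.    1.83]
scene (806.5, array([ 45., 365.]), array([ 910.6, -424.7]), array([199. ,  21.1]), 90.0)
scene (661.5, array([177., 219.]), array([ 538.9, -211.3]), array([111.3,  49.2]), 87.8)
scene (820.5, array([ 42., 380.]), array([ 936.6, -429.9]), array([191.6,  21.7]), 90.0)
scene (858.0, array([ 47., 351.]), array([ 875.8, -441.9]), array([218.3,  22.8]), 90.0)
scene (976.5, array([386., 339.]), array([818.5, 316.9]), array([78.4, 80.8]), 88.9)
scene (761.5, array([256., 260.]), array([635.4,   3.7]), array([ 49.5, 110.6]), 4.3)
scene (608.5, array([341.,  26.]), array([-260.9,  200.4]), array([137. , 111.2]), 6.0)
scene 125 ((537.2822265625, -211.11305236816406), (159.3763885498047, 97.47352600097656), 87.5842056274414)
scene 135 ((537.0096435546875, -211.16690063476562), (159.46730041503906, 98.62525177001953), 87.6658935546875)
top (591.0, array([444., 173.]), array([ 536.2, -210.1]), array([106.7,  48.2]), 88.3)
top (881.5, array([560.,  51.]), array([ 899.2, -551.4]), array([455.9,  20.3]), 90.0)
top (609.5, array([367., 140.]), array([632.7,   3.7]), array([ 51.1, 111.4]), 4.1)
top (985.0, array([560.,  61.]), array([ 879.6, -563.4]), array([ 22.4, 464.1]), 0.1)
top 125 ((535.4376220703125, -210.10269165039062), (160.87066650390625, 98.76844787597656), 87.68782043457031)
top 135 ((535.6567993164062, -209.225341796875), (162.89344787597656, 99.17310333251953), 87.71029663085938)
t 15.73 tcp mm [531.9 179.6 194.9] jawang -2.7 x [ 0.009 -0.001 -1.   ] plate xy [ -2.  -56.1] F [0.6 0.2 0.7] w 63.9 q [ 0.21  0.18 -0.23  1.16 -0.    1.83]
```

View pics/top9c.png

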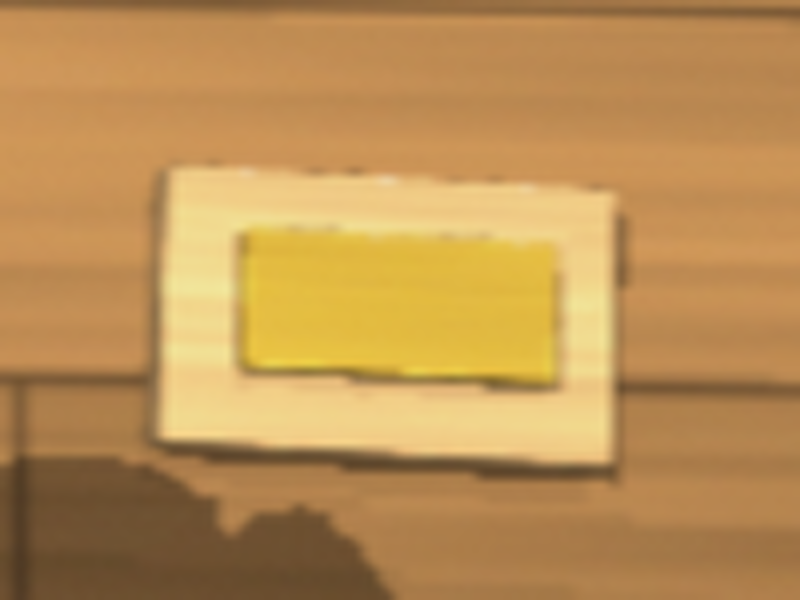

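View pics/scene9c.png

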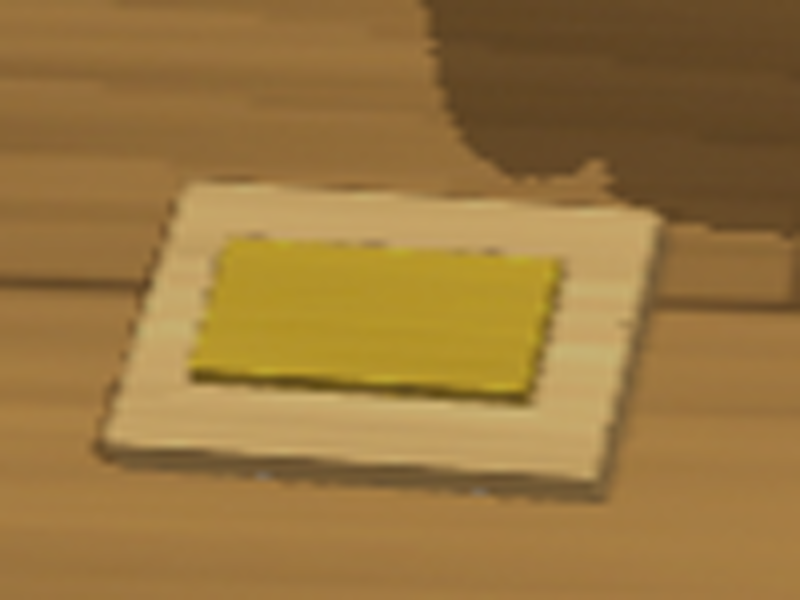

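```bash
python3 -c "
from workcell import robot
print(robot.close_job())"
```

```text
the job is handed in; nothing more can be done
None
```

I slid the brass blank across the green plate into the corner, lifted it straight up, and set it down flat on the drilling block. I handed the job in at about 15.7 s, with the arm about 0.39 m away from the block.

- **In the corner:** The blank was lightly gripped for the slide. The force readings showed firm contact with both stops, at 10–19 N. I then opened the jaws and pushed the blank flush against the long stop with one finger. Before lifting, I gripped it again and pressed it towards both stops. The scene picture showed no visible gap. The top view was blocked by the arm, so only one camera confirmed this.
- **On the block:** The last pictures put the blank's centre about 1 mm from the block's centre. The top camera says 0.5–0.8 mm and the scene camera 1.6–1.9 mm, mostly along the block's short side. The long sides are parallel to within about 0.6°.
- **Steel blank:** It had not moved, to within 0.1 mm.
- **Rough spots:**
  - Vertical force wandered during the slide, from about 16 N pressing down to brief readings of −3 N. The height stayed within about 1 mm, so the blank was never clearly lifted, though at moments the gripper carried part of its weight.
  - On regripping in the corner, the tool sat about 0.5 mm off the long stop. Pressing again restored contact, but straightening the tool just before the lift took it back by a similar 0.4 mm. I did not check contact again after that.

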